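Make up two gift sets at the cigar roller's desk

ROBOT

A 6-joint arm with a two-finger parallel gripper is mounted at the origin on the work surface. World frame = base frame: x ahead of the robot, y to its left, z up, the work surface at z = 0. Lengths are in m, angles in rad, forces in N, time in s.
With the tool pointing down it reaches from about 0.325 to 0.75 m from the base axis. Payload 7.6 kg.
Tool frame: the origin (TCP) lies where the fingers leave the gripper's body, on its centre line; the fingertips stand 73 mm ahead of it and the grasp point (between the pads) lies tcp_to_grasp ahead of it (tcp_to_grasp is the distance from the TCP to the grasp point, in m); z points along the fingers, y is the line along which they close (so a half turn about z gives the same grasp; the last joint's range is limited). The gripper opens to 85 mm and grips with 20 to 120 N. Pads are 22 mm wide; open, the fingers measure 114 mm over their backs; the gripper's body (76 mm by 85 mm) begins 54 mm behind the grasp point. The pads swing forward as they close: fully open they stand 13 mm farther back than shut.
Start: joints at [-0.07, 0.052, 1.401, -0, 1.689, -0.07], TCP at [0.525, 0, 0.304] pointing down, gripper open.
Joint ranges: [-2.9, 2.9], [-0.91, 2.17], [0.12, 2.37], [-1.06, 4.2], [0.26, 2.73], [-2.93, 2.93]. Speed limits (rad/s): [2.57, 2.57, 3.01, 3.14, 3.14, 3.14].

INTERFACE

Orientations are given as a rotation vector (axis times angle).
In Python, from bench import * gives the robot as it stands. The module is installed in compiled form; this text tells all that it offers.
- The arm moves only by the tool carry_out, never from a script. Its argument "targets" is a list of rows, each an object of numbers: "tx", "ty", "tz": the shift along the tool's x, y, z in m; "rx", "ry", "rz": the turn, a rotation vector about the tool's x, y, z in rad. In form: [{"tx": .., "ty": .., "tz": .., "rx": .., "ry": .., "rz": ..}, ...]. A call has exactly 5 rows; each row is the pose to reach, as a shift and turn from the pose commanded when the call began, along the tool's axes at that moment; what a row does not reach only later rows make up. A row lasts 1/12 s, in which the tool goes at most 41.7 mm and 7.16 degrees, less where a joint would pass 70% of its speed; a pose out of reach is approached as far as the arm can. A call with a gripper value outside its range is refused whole. "jaw" is the finger opening in m, from 0 to 0.0854, set as the call begins (left out, the last holds). The fingers move at their own pace and stop on an object; the grip force is fixed at half the most. Time passes only in rows, so rows that repeat a pose let the fingers close, or fill a call up. It gives the time, the measured TCP pose, the force, the opening and the grip force at its end, in the units of the state.
- sense(): the state, without advancing time (a new reading comes with each control period).
- snapshot(name): name is "scene" or "side" or "wrist"; returns the picture (480x640x3 uint8, red, green, blue); there is no depth.
- get_calibration(name): a dict with "intrinsics" (3x3 intrinsics, pixels), "k1" (the pictures are not rectified: a ray, as slopes to the right and down, at radius r is drawn at 1 + k1 r^2 times it, then the intrinsics apply), "R" (3x3) and "t" (3): a world point X has camera coordinates R X + t. Camera axes: x right, y down, z forward; pixel columns grow to the right and rows downward; lengths in m; the calibration is good to about 2 mm. A picture is of the moment at which its call begins: read the wrist's pose just before it. get_calibration takes no time and is no camera call; for the wrist camera it gives the pose at the moment of the call.
- sign_off(): hands the job in; it is judged then, once.
The state is a dict: "time": time; "joints": joint angles; "joint_vel": joint speeds; "joint_efforts": joint torques, N m; "position": TCP position; "orientation": TCP orientation; "ft_force": force on the tool from outside, world axes, zero at the start; "torque": the same for the moment, N m; "opening": finger opening in m; "finger_force": force on a finger pad.
Only numpy, scipy, OpenCV 4.12 (cv2) and the standard library are available. Lean on these libraries where they do the work, as an engineer would, in place of code of your own. Each camera call takes 0.05 s, during which the arm holds its last target. There are 200 camera calls.

TASK

Make up the two gift sets: in the burgundy tray put the red-banded cigar box and the black lighter, in the green tray the yellow-banded cigar box and the round tin with the orange lid. Each cigar box goes into its tray's long well and the other article into the square well, standing upright and flat on the bottom of the well. Set things down rather than dropping them, and leave the blue-banded box and the amber jar where they are.

Things in the scene. Friction and masses are not known exactly. Their poses are not given: they have to be found in the camera images.
- box_red_mid (a point): red-banded cigar box: loose closed box of pale cedar, 125 x 36 x 38 mm high (x, y, z), about 0.09 kg, with a 40 mm wide red band round its middle and a small brass dot on the lid. Starts flat on the desk, lid up. This point is its centre, 19 mm above its underside; x runs along its length, z up. 
- box_yellow_mid (a point): yellow-banded cigar box: loose closed box of pale cedar, 125 x 36 x 38 mm high (x, y, z), about 0.09 kg, with a 40 mm wide yellow band round its middle and a small brass dot on the lid. Starts flat on the desk, lid up. This point is its centre, 19 mm above its underside; x runs along its length, z up. 
- lighter_mid (a point): black table lighter: loose, standing upright. Black body 44 x 40 x 46 mm high with a brass line near its foot, and on top a steel head 34 x 32 mm with a red key, 56 mm high in all, about 0.16 kg. This point is on its upright axis, 28 mm above its underside; x along the 44 mm side, y along the 40 mm side, z up.
- tin_mid (a point): round tin: loose, upright metal tin with an orange disc on its lid, 48 mm diameter, 36 mm high, about 0.11 kg. This point is its centre, 18 mm above its underside; z up.
- tray_red: burgundy gift tray, dark red with cream wells, fixed, 161 x 154 mm (x, y). Origin: centre of its underside, on the desk; z up. Floor 5 mm thick; walls and fillers rise to 11 mm above the desk, so wells are 6 mm deep. Long well 149 (x) x 60 (y) mm, centre x 0, y -41 mm; square well 72 x 72 mm, centre x 0, y +35 mm; a 10 mm wall between. Hold things by their upper part, or the fingertips meet the walls.
- tray_green: green gift tray, dark green with cream wells, fixed, 161 x 154 mm (x, y). Origin: centre of its underside, on the desk; z up. Floor 5 mm thick; walls and fillers rise to 11 mm above the desk, so wells are 6 mm deep. Long well 149 (x) x 60 (y) mm, centre x 0, y -41 mm; square well 72 x 72 mm, centre x 0, y +35 mm; a 10 mm wall between. Hold things by their upper part, or the fingertips meet the walls.
- box_blue_mid (a point): blue-banded cigar box: loose closed box of pale cedar, 125 x 36 x 38 mm high (x, y, z), about 0.09 kg, with a 40 mm wide blue band round its middle and a small brass dot on the lid. Starts flat on the desk, lid up. This point is its centre, 19 mm above its underside; x runs along its length, z up. Not wanted: leave it.
- jar_mid (a point): amber jar: loose closed glass jar with a white cap and a paper label, 52 mm diameter, 58 mm high. This point is its centre, 29 mm above its underside. Not wanted: leave it.
- ashtray: ashtray: blue ceramic bowl fixed to the desk, 72 mm across, 26 mm high; origin at the centre of its underside. Only in the way. (All other equipment stands fixed at the edges of the desk: beyond x = 0.78 m, up to 0.11 m high, and beyond 0.48 m to either side, up to 0.09 m high.)
Not all that is in view belongs to the job. Of the things that look like the part that bears tin_mid, take the one that is farthest to the robot's right at the start.

How it is judged:
At the end, for the whole second after the job is handed in: Red box and lighter in the burgundy tray, yellow box and tin in the green: boxes within 15 mm of the long well's centre (each tray axis), the others within 19 mm of the square well's; on the floor (height within 3 mm, tilt under 0.08 rad), at rest. Blue box and jar within 20 mm of their start (x of box_red_mid in the frame of tray_red between -0.015 and 0.015 m and y of box_red_mid in the frame of tray_red between -0.056 and -0.026 m and z of box_red_mid in the frame of tray_red between 0.021 and 0.027 m and angle between each of box_red_mid, lighter_mid, box_yellow_mid, tin_mid's own z axis and vertical below 0.08 rad and linear speed of each of box_red, lighter, box_yellow, tin below 0.02 m/s and angular speed of each of box_red, lighter, box_yellow, tin below 0.2 rad/s and x of lighter_mid in the frame of tray_red between -0.019 and 0.019 m and y of lighter_mid in the frame of tray_red between 0.016 and 0.054 m and z of lighter_mid in the frame of tray_red between 0.03 and 0.036 m and x of box_yellow_mid in the frame of tray_green between -0.015 and 0.015 m and y of box_yellow_mid in the frame of tray_green between -0.056 and -0.026 m and z of box_yellow_mid in the frame of tray_green between 0.021 and 0.027 m and x of tin_mid in the frame of tray_green between -0.019 and 0.019 m and y of tin_mid in the frame of tray_green between 0.016 and 0.054 m and z of tin_mid in the frame of tray_green between 0.02 and 0.026 m and distance of each of box_blue_mid, jar_mid from where it was at the start of the episode below 0.02 m); the robot touches nothing.
It fails at once if a thing is dropped or thrown (moving faster than 0.8 m/s, out of the fingers) ((linear speed of box_red above 0.8 m/s and contact force between box_red and the fingers below 0.05 N) or (linear speed of box_yellow above 0.8 m/s and contact force between box_yellow and the fingers below 0.05 N) or (linear speed of lighter above 0.8 m/s and contact force between lighter and the fingers below 0.05 N) or (linear speed of tin above 0.8 m/s and contact force between tin and the fingers below 0.05 N)).
It fails at once if the blue-banded box is disturbed (moved more than 20 mm) (distance of box_blue_mid from where it was at the start of the episode above 0.02 m).
It fails at once if the amber jar is disturbed (moved more than 20 mm) (distance of jar_mid from where it was at the start of the episode above 0.02 m).
It also fails if it takes over 106 s, if anything falls off the work surface, if the arm or the gripper's body presses on something with over 40 N, if the wrist force passes 120 N, or if a joint passes its speed limit or range.

## Working session

There is one attempt and no reset: what is moved stays moved. The work goes in short steps, Python scripts to look and compute and a tool call to move; the robot and the scene stay as the last step left them, time stands still between calls to the robot, and variables do not carry over. Pictures are saved under pics/ and viewed, at most 17 in all, crops included, and the job is handed in when it is done.

Besides the shell and the picture viewer there is one more tool, called after ">>>" as name([rows], argument=value, ...), one row to a line, values as JSON. carry_out: Moves the arm, as the interface text tells. Its arguments: {"type":"object","properties":{"targets":{"type":"array","items":{"type":"object","properties":{"tx":{"type":"number"},"ty":{"type":"number"},"tz":{"type":"number"},"rx":{"type":"number"},"ry":{"type":"number"},"rz":{"type":"number"}}}},"jaw":{"type":"number"}},"required":["targets"]}

```bash
mkdir -p pics; python3 - <<'E'
from bench import *
import cv2
s=sense(); print(s)
for n in ("scene","side"):
    p=snapshot(n); cv2.imwrite(f"pics/{n}0.png",p[:,:,::-1]); c=get_calibration(n); print(n,c)
import bench; print([x for x in dir(bench) if not x.startswith('__')][:40])
try: print(tcp_to_grasp)
except Exception as e: print(e)
E
```

```text
{'time': 0.0, 'joints': array([-7.03265673e-02,  5.28223202e-02,  1.40173711e+00, -2.13857765e-06,
        1.68859187e+00, -7.02831311e-02]), 'joint_vel': array([ 1.05425882e-04, -4.00993915e-06, -5.93225280e-04, -2.63355209e-04,
        1.05480085e-03, -3.22558764e-04]), 'joint_efforts': array([ 8.02730119e-04, -3.81666934e+01, -3.60182977e+01,  8.43031398e-05,
        6.19437444e-03, -2.66336252e-05]), 'position': array([5.24810476e-01, 2.19098098e-05, 3.03073647e-01]), 'orientation': array([-2.22065852e+00, -2.22056152e+00,  1.60724737e-03]), 'ft_force': array([ 0.5745193 , -0.02083592,  0.15077851]), 'torque': array([-0.0078827 , -0.03046974,  0.01674053]), 'finger_force': 0.0, 'opening': 0.08547619864755925}
scene {'intrinsics': array([[530.93005098,   0.        , 320.53239263],
       [  0.        , 530.93005098, 244.74467717],
       [  0.        ,   0.        ,   1.        ]]), 'k1': -0.054193493092792505, 'R': array([[-0.83656116,  0.54773841,  0.01216789],
       [ 0.46838328,  0.72653079, -0.50276249],
       [-0.28422268, -0.41489233, -0.86433895]]), 't': array([ 0.38267322, -0.17611955,  1.41772117])}
side {'intrinsics': array([[592.73341954,   0.        , 322.19750017],
       [  0.        , 592.73341954, 254.24381078],
       [  0.        ,   0.        ,   1.        ]]), 'k1': 0.055486533724439, 'R': array([[ 0.93688105, -0.3494571 ,  0.01156049],
       [-0.24401017, -0.67714732, -0.69421218],
       [ 0.25042553,  0.64757336, -0.71967757]]), 't': array([-0.4572327 ,  0.16549601,  1.22434876])}
['Unreachable', 'get_calibration', 'sense', 'sign_off', 'snapshot', 'tcp_to_grasp']
0.0539
```

View pics/scene0.png

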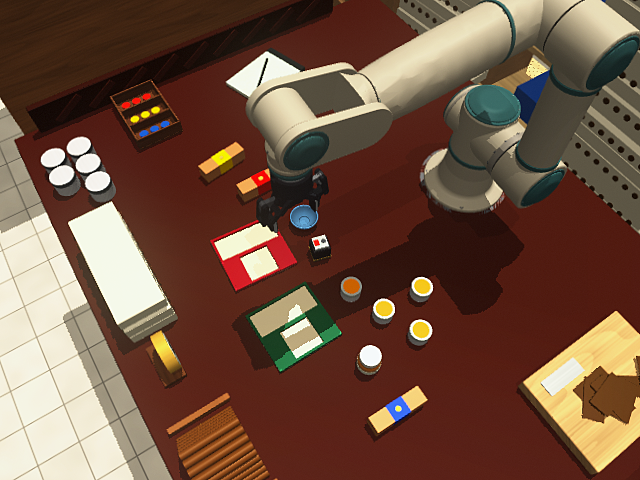

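View pics/side0.png

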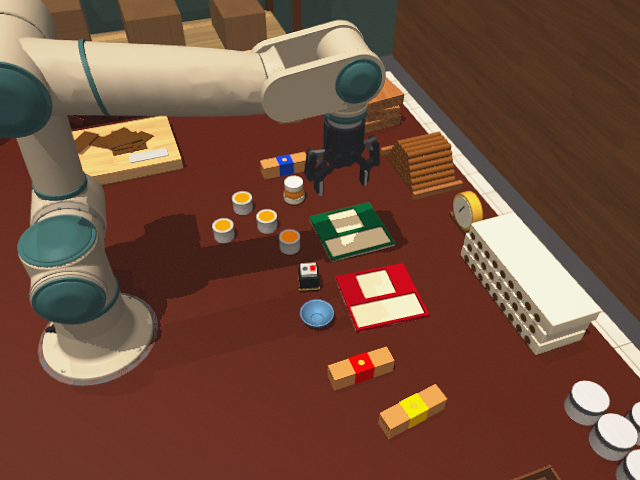

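```bash
cat > h.py <<'E'
import cv2, numpy as np
from bench import *
def ray(c,uv):
    K=c["intrinsics"]; d=(np.array(uv,float)-K[:2,2])/[K[0,0],K[1,1]]; s=d.copy()
    for _ in range(20): s=d/(1+c["k1"]*(s@s))
    R=np.array(c["R"]); return -R.T@c["t"], R.T@np.r_[s,1]
def onz(c,uv,z):
    o,d=ray(c,uv); return o+d*(z-o[2])/d[2]
def blobs(img,lo,hi,amin=60):
    h=cv2.cvtColor(img,cv2.COLOR_RGB2HSV); m=cv2.inRange(h,np.array(lo),np.array(hi))
    n,l,st,ce=cv2.connectedComponentsWithStats(m)
    return [(ce[i],st[i,4],l==i) for i in range(1,n) if st[i,4]>=amin]
def rect(c,mask,z):
    ct=max(cv2.findContours(mask.astype(np.uint8),cv2.RETR_EXTERNAL,cv2.CHAIN_APPROX_NONE)[0],key=len)[:,0]
    P=np.array([onz(c,p,z)[:2] for p in ct]); (x,y),(w,h),a=cv2.minAreaRect((P*1000).astype(np.float32))
    return round(x,1),round(y,1),round(w,1),round(h,1),round(a,1)
E
python3 - <<'E'
from h import *
for n in ("scene","side"):
    im=cv2.imread(f"pics/{n}0.png")[:,:,::-1].copy(); c=get_calibration(n)
    print(n)
    for nm,lo,hi,z in [("orange/yel",(5,150,90),(35,255,255),.036),("blue",(105,150,80),(130,255,255),.038),("red",(0,230,110),(4,255,255),.038),("green",(50,100,30),(85,255,255),.011),("cream",(15,20,100),(45,110,255),.005),("lidorange",(5,200,120),(18,255,255),.036),("lidamber",(19,200,120),(25,255,255),.036)]:
        for ce,a,m in blobs(im,lo,hi):
            if a<6000: 
                px=im[m].mean(0); print(nm,ce.round(0),a,px.round(),rect(c,m,z), cv2.cvtColor(np.uint8([[px]]),cv2.COLOR_RGB2HSV)[0,0])
s=cv2.imread("pics/scene0.png")[190:400,200:450]; t=cv2.imread("pics/side0.png")[170:420,200:450]
cv2.imwrite("pics/crop1.png",np.hstack([cv2.resize(s,(400,336),interpolation=2),cv2.resize(t,(336,336),interpolation=2)]))
E
```

```text
scene
orange/yel [143. 114.] 508 [156. 110.  24.] (619.9, -663.9, 131.5, 198.5, 0.4) [ 19 217 156]
orange/yel [221. 159.] 697 [210. 161.  43.] (518.2, -375.7, 128.4, 66.3, 9.3) [ 21 203 209]
orange/yel [246. 185.] 221 [231. 159.  78.] (508.1, -269.3, 44.2, 38.9, 0.2) [ 16 169 230]
orange/yel [ 67. 221.] 739 [93. 47. 34.] (916.3, -430.8, 100.2, 195.0, 0.3) [  6 161  92]
orange/yel [351. 286.] 196 [200.  98.   8.] (446.3, 109.4, 35.5, 36.9, 57.1) [ 14 246 200]
orange/yel [422. 286.] 181 [246. 201.  29.] (310.1, 198.1, 34.1, 36.0, 5.7) [ 24 226 246]
orange/yel [384. 308.] 194 [246. 204.  34.] (416.3, 194.0, 34.5, 33.7, 53.8) [ 24 221 245]
orange/yel [421. 329.] 201 [247. 206.  33.] (378.4, 279.6, 33.7, 34.1, 7.7) [ 24 221 246]
orange/yel [559. 410.] 203 [160. 112.  61.] (237.9, 563.7, 274.0, 134.9, 55.4) [ 15 158 160]
orange/yel [368. 367.] 74 [109.  56.  17.] (521.6, 281.3, 28.5, 50.7, 44.1) [ 13 215 108]
orange/yel [609. 394.] 2575 [114.  68.  30.] (122.1, 621.0, 127.2, 186.2, 69.9) [ 14 187 113]
orange/yel [376. 397.] 63 [90. 35. 24.] (547.8, 345.8, 29.1, 27.4, 86.0) [  5 190  90]
or
[... 5708 characters left out ...]
 310.] 1392 [244. 236. 193.] (582.3, -144.5, 56.7, 146.3, 85.4) [ 26  52 243]
cream [ 97. 346.] 5314 [165. 150. 125.] (3.6, -15.5, 213.0, 189.0, 11.5) [ 19  61 164]
lidorange [293. 194.] 96 [150.  84.  22.] (504.7, 252.7, 30.9, 48.0, 70.4) [ 15 219 149]
lidorange [289. 236.] 129 [211. 107.  10.] (445.9, 109.7, 33.5, 32.6, 71.3) [ 14 243 210]
lidamber [241. 197.] 100 [245. 170.   8.] (378.4, 281.3, 30.4, 32.7, 70.5) [ 20 247 245]
lidamber [266. 216.] 113 [245. 171.   8.] (416.1, 195.5, 33.1, 32.4, 16.6) [ 21 247 245]
lidamber [222. 225.] 117 [245. 171.   9.] (309.4, 200.1, 31.1, 33.2, 70.4) [ 21 246 245]
lidamber [418. 419.] 175 [154. 114.  10.] (517.5, -410.8, 54.7, 15.0, 10.8) [ 22 240 153]
```

View pics/crop1.png

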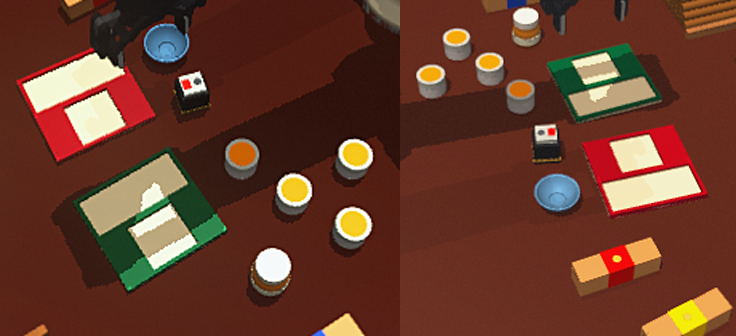

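The scene view shows the candidates for the tin: (351,288), (384,310), (421,289) and (420,332). Their y positions are 0.109, 0.194, 0.198 and 0.280, so the rightmost is (351,288). It is also the only deep orange one, and the close crop confirms this choice. The red box is at (260,180), yellow box at (221,160), lighter at (319,246), ashtray at (304,216) and jar at (369,358). Next I'll take a wrist view.

```bash
python3 - <<'E'
from h import *
c=get_calibration("wrist"); im=snapshot("wrist"); cv2.imwrite("pics/w0.png",im[:,:,::-1]); print(c)
E
```

```text
{'intrinsics': array([[412.12580833,   0.        , 322.80374205],
       [  0.        , 412.12580833, 234.87255169],
       [  0.        ,   0.        ,   1.        ]]), 'k1': -0.030401107910337885, 'R': array([[ 9.99997656e-01,  8.28189864e-04, -2.00028848e-03],
       [ 1.34866221e-03, -9.61065515e-01,  2.76317312e-01],
       [-1.69356508e-03, -2.76319362e-01, -9.61064380e-01]]), 't': array([-0.52371001, -0.03655116,  0.37896081])}
```

View pics/w0.png

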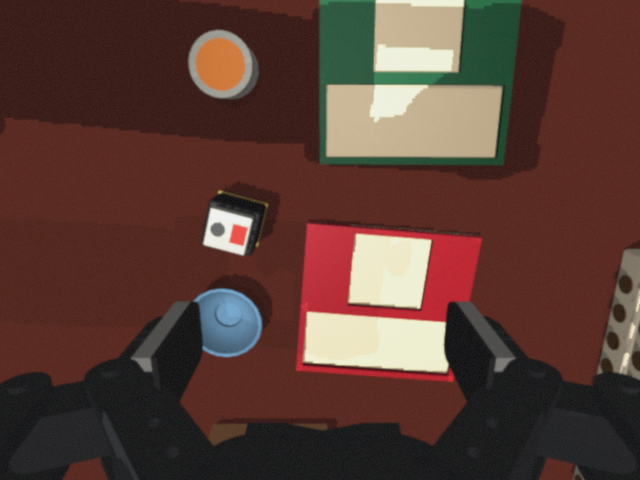

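The wrist view shows the tin at (221,64), lighter head at (228,230), ashtray at (228,322), green wells at (418,35) and (414,122), and burgundy wells at (390,270) and (377,340).

```bash
python3 - <<'E'
from h import *
c=get_calibration("wrist"); im=cv2.imread("pics/w0.png")[:,:,::-1].copy()
for nm,lo,hi,z in [("tin",(5,150,120),(20,255,255),.036),("white",(0,0,170),(179,40,255),.056),("ash",(95,80,60),(115,255,255),.026),("redtray",(170,150,120),(179,255,255),.011),("redtray2",(0,190,120),(4,255,255),.011),("cream",(10,20,140),(45,140,255),.005)]:
    for ce,a,m in blobs(im,lo,hi,200): print(nm,ce.round(),a,rect(c,m,z))
for p in [(213,208),(255,214),(245,255),(204,245)]: print(onz(c,p,.056).round(4))
for p in [(308,222),(481,236),(453,380),(297,370)]: print('R',onz(c,p,.011).round(4))
for p in [(327,86),(502,86),(499,157),(327,156)]: print('G',onz(c,p,.007).round(4))
# top faces of the boxes from scene: whole box hull at lid height
for n,z in (("scene",.038),("side",.038)):
    c=get_calibration(n); im=cv2.imread(f"pics/{n}0.png")[:,:,::-1].copy()
    for nm,lo,hi in [("yellow",(22,200,120),(32,255,255)),("red",(0,230,90),(4,255,255)),("cedar",(8,90,150),(20,200,255))]:
        for ce,a,m in blobs(im,lo,hi,60):
            if a<1500: print(n,nm,ce.round(),a,rect(c,m,z))
E
```

```text
tin [220.  64.] 1914 (444.7, 108.9, 36.0, 36.2, 89.6)
white [426.   2.] 415 (590.9, 147.2, 60.2, 3.2, 0.5)
white [413.  59.] 1703 (589.3, 111.2, 54.5, 16.8, 0.2)
white [392. 100.] 1239 (578.9, 79.5, 25.6, 40.1, 89.0)
white [225. 230.] 1127 (447.2, -18.5, 31.8, 33.7, 74.4)
white [390. 269.] 3987 (578.0, -52.5, 58.8, 59.9, 85.1)
white [402. 346.] 3628 (572.6, -118.7, 46.8, 124.7, 85.6)
ash [228. 322.] 3533 (436.5, -115.6, 59.9, 70.9, 3.8)
redtray [382. 283.] 9948 (583.2, -106.6, 155.1, 161.9, 85.1)
cream [420.  33.] 5788 (601.7, 134.4, 71.6, 54.2, 0.4)
cream [220.  64.] 417 (437.5, 112.4, 44.3, 44.2, 15.4)
cream [413. 122.] 11597 (601.1, 66.8, 149.2, 60.2, 0.2)
cream [389. 271.] 5213 (586.6, -72.5, 70.7, 72.4, 85.1)
cream [631. 336.] 552 (838.4, -138.8, 9.0, 95.7, 0.0)
cream [375. 342.] 7131 (579.9, -149.2, 57.8, 149.6, 85.3)
[0.4373 0.0007 0.056 ]
[ 0.4703 -0.0041  0.056 ]
[ 0.4606 -0.0384  0.056 ]
[ 0.4278 -0.0299  0.056 ]
R [ 0.5104 -0.022   0.011 ]
R [ 0.6693 -0.0351  0.011 ]
R [ 0.6575 -0.1888  0.011 ]
R [ 0.4978 -0.1768  0.011 ]
G [0.5273 0.095  0.007 ]
G [0.6752 0.0958 0.007 ]
G
[... 2124 characters left out ...]
. 163.] 150 (481.7, 389.3, 39.8, 42.3, 87.5)
side cedar [429. 163.] 98 (884.3, 246.7, 10.1, 119.8, 89.9)
side cedar [147. 165.] 90 (182.9, 483.5, 167.2, 5.2, 0.1)
side cedar [431. 169.] 106 (875.1, 222.4, 122.6, 13.5, 0.0)
side cedar [433. 175.] 95 (865.5, 195.3, 9.7, 121.7, 89.6)
side cedar [433. 182.] 103 (854.5, 171.0, 9.8, 120.0, 89.9)
side cedar [437. 187.] 173 (855.1, 150.1, 12.7, 137.3, 89.9)
side cedar [477. 215.] 99 (898.8, 31.9, 64.8, 26.1, 59.0)
side cedar [380. 356.] 343 (507.7, -269.0, 41.9, 36.0, 0.2)
side cedar [341. 369.] 371 (424.2, -269.6, 44.5, 35.4, 0.8)
side cedar [432. 396.] 405 (561.5, -379.4, 41.8, 36.5, 8.0)
side cedar [394. 416.] 442 (478.3, -392.4, 42.1, 36.1, 8.0)
```

>>> carry_out([
  {"tx": 0.02,"ty": -0.015,"tz": 0.028},
  {"tx": 0.042,"ty": -0.031,"tz": 0.06},
  {"tx": 0.065,"ty": -0.047,"tz": 0.092},
  {"tx": 0.087,"ty": -0.063,"tz": 0.122},
  {"tx": 0.109,"ty": -0.079,"tz": 0.15},
], jaw=0.0854)

```text
invalid input
```

>>> carry_out([
  {"tz": 0.02},
  {"tz": 0.04},
  {"tz": 0.06},
  {"tz": 0.07},
  {"tz": 0.07},
])

```text
invalid input
```

```bash
python3 - <<'E'
from h import *
s=sense(); print(s["time"],s["position"],s["orientation"],s["opening"],s["ft_force"])
c=get_calibration("wrist"); im=snapshot("wrist"); cv2.imwrite("pics/w1.png",im[:,:,::-1])
for ce,a,m in blobs(im,(5,150,90),(20,255,255),300): print(ce,a,rect(c,m,.036))
E
```

```text
0.15 [5.24863644e-01 3.97395495e-05 3.03268255e-01] [-2.22079162e+00 -2.22079130e+00  1.22199660e-03] 0.08545257260273971 [-0.0184182   0.45597909 -0.73698902]
[219.79166667  63.8       ] 1920 (444.7, 108.9, 36.0, 36.3, 89.6)
```

View pics/w1.png

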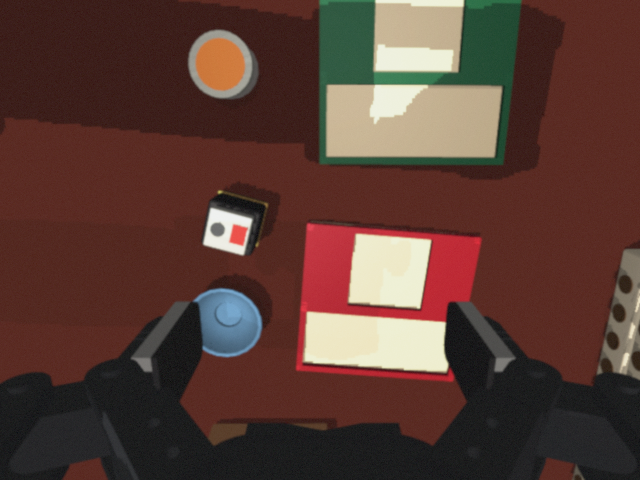

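Both moves were refused as invalid input, so the view is unchanged. Each row probably needs all six numbers.

>>> carry_out([
  {"tx": 0.02,"ty": -0.015,"tz": 0.028,"rx": 0,"ry": 0,"rz": 0},
  {"tx": 0.042,"ty": -0.031,"tz": 0.06,"rx": 0,"ry": 0,"rz": 0},
  {"tx": 0.065,"ty": -0.047,"tz": 0.092,"rx": 0,"ry": 0,"rz": 0},
  {"tx": 0.087,"ty": -0.063,"tz": 0.122,"rx": 0,"ry": 0,"rz": 0},
  {"tx": 0.109,"ty": -0.079,"tz": 0.15,"rx": 0,"ry": 0,"rz": 0},
], jaw=0.085)

```text
time: 0.62
position: [0.4445, 0.1098, 0.152]
orientation: [-2.221, -2.221, 0.001]
ft_force: [0.2, -0.2, 0.3]
opening: 0.0851
finger_force: 0.0
```

>>> carry_out([
  {"tx": 0,"ty": 0,"tz": 0.025,"rx": 0,"ry": 0,"rz": 0},
  {"tx": 0,"ty": 0,"tz": 0.05,"rx": 0,"ry": 0,"rz": 0},
  {"tx": 0,"ty": 0,"tz": 0.066,"rx": 0,"ry": 0,"rz": 0},
  {"tx": 0,"ty": 0,"tz": 0.07,"rx": 0,"ry": 0,"rz": 0},
  {"tx": 0,"ty": 0,"tz": 0.07,"rx": 0,"ry": 0,"rz": 0},
])

```text
time: 1.03
position: [0.4454, 0.1089, 0.0829]
orientation: [-2.22, -2.22, 0.003]
ft_force: [0.2, 0.2, 0.2]
opening: 0.0849
finger_force: 0.0
```

>>> carry_out([
  {"tx": 0,"ty": 0,"tz": 0,"rx": 0,"ry": 0,"rz": 0},
  {"tx": 0,"ty": 0,"tz": 0,"rx": 0,"ry": 0,"rz": 0},
  {"tx": 0,"ty": 0,"tz": 0,"rx": 0,"ry": 0,"rz": 0},
  {"tx": 0,"ty": 0,"tz": 0,"rx": 0,"ry": 0,"rz": 0},
  {"tx": 0,"ty": 0,"tz": 0,"rx": 0,"ry": 0,"rz": 0},
], jaw=0.03)

```text
time: 1.45
position: [0.447, 0.1091, 0.0856]
orientation: [2.22, 2.22, 0.004]
ft_force: [0.5, -0.2, 6.8]
opening: 0.0465
finger_force: 61.8
```

>>> carry_out([
  {"tx": 0,"ty": 0,"tz": -0.008,"rx": 0,"ry": 0,"rz": 0},
  {"tx": 0,"ty": 0,"tz": -0.022,"rx": 0,"ry": 0,"rz": 0},
  {"tx": 0.003,"ty": 0.014,"tz": -0.036,"rx": 0,"ry": 0,"rz": 0},
  {"tx": 0.009,"ty": 0.042,"tz": -0.04,"rx": 0,"ry": 0,"rz": 0},
  {"tx": 0.015,"ty": 0.07,"tz": -0.04,"rx": 0,"ry": 0,"rz": 0},
])

```text
time: 1.87
position: [0.5175, 0.1243, 0.1265]
orientation: [2.22, 2.22, 0.005]
ft_force: [0.1, 0.0, -0.0]
opening: 0.0461
finger_force: 61.7
```

>>> carry_out([
  {"tx": 0.006,"ty": 0.028,"tz": 0,"rx": 0,"ry": 0,"rz": 0},
  {"tx": 0.012,"ty": 0.056,"tz": 0,"rx": 0,"ry": 0,"rz": 0},
  {"tx": 0.017,"ty": 0.077,"tz": 0,"rx": 0,"ry": 0,"rz": 0},
  {"tx": 0.019,"ty": 0.086,"tz": 0.006,"rx": 0,"ry": 0,"rz": 0},
  {"tx": 0.02,"ty": 0.088,"tz": 0.015,"rx": 0,"ry": 0,"rz": 0},
])

```text
time: 2.28
position: [0.6058, 0.1443, 0.11]
orientation: [2.22, 2.22, 0.004]
ft_force: [0.0, 0.9, -1.2]
opening: 0.046
finger_force: 61.8
```

```bash
python3 - <<'E'
from h import *
s=sense(); print(s["time"],s["position"],s["opening"],s["ft_force"])
c=get_calibration("wrist"); im=snapshot("wrist"); cv2.imwrite("pics/w2.png",im[:,:,::-1])
for ce,a,m in blobs(im,(5,150,90),(20,255,255),300): print(ce,a,rect(c,m,.036+.028))
for ce,a,m in blobs(im,(10,20,140),(45,140,255),300): print(ce,a,rect(c,m,.005))
E
```

```text
2.2833 [0.60582263 0.14429081 0.11002133] 0.046001914535432 [ 0.02964692  0.94401819 -1.17569775]
[47.75979772 10.69469027] 1582 (534.1, 240.7, 5.9, 25.3, 88.9)
[98.41696621 44.22142344] 1391 (544.6, 232.0, 31.0, 10.4, 5.5)
[322.78901482 337.84655623] 9176 (605.5, 146.4, 36.0, 36.2, 89.9)
[ 55.09082501 359.94358121] 5406 (514.4, 139.5, 70.5, 27.8, 33.1)
[147.88196721 469.55737705] 305 (544.3, 93.3, 16.7, 8.2, 51.3)
[83.33088235 23.40073529] 1088 (507.0, 250.1, 42.6, 11.5, 8.9)
[309.25665019 236.56734308] 9511 (601.4, 156.2, 72.2, 42.4, 0.0)
[323.41195304 337.82817503] 937 (605.5, 111.5, 58.1, 57.7, 12.2)
[323.25968436 403.758967  ] 697 (605.7, 76.4, 34.4, 80.9, 89.4)
```

View pics/w2.png

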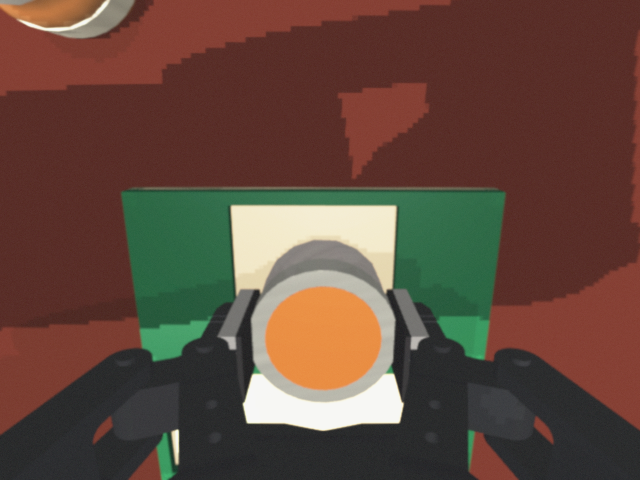

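The tin is held upright at (323,338), above the square well. I'll lower it now.

>>> carry_out([
  {"tx": 0,"ty": -0.003,"tz": 0.005,"rx": 0,"ry": 0,"rz": 0},
  {"tx": 0,"ty": -0.003,"tz": 0.01,"rx": 0,"ry": 0,"rz": 0},
  {"tx": 0,"ty": -0.003,"tz": 0.014,"rx": 0,"ry": 0,"rz": 0},
  {"tx": 0,"ty": -0.003,"tz": 0.017,"rx": 0,"ry": 0,"rz": 0},
  {"tx": 0,"ty": -0.003,"tz": 0.018,"rx": 0,"ry": 0,"rz": 0},
])

```text
time: 2.75
position: [0.6006, 0.1439, 0.0907]
orientation: [-2.221, -2.221, 0.001]
ft_force: [-2.7, -1.0, 2.1]
opening: 0.0459
finger_force: 62.3
```

>>> carry_out([
  {"tx": 0,"ty": 0,"tz": 0,"rx": 0,"ry": 0,"rz": 0},
  {"tx": 0,"ty": 0,"tz": 0,"rx": 0,"ry": 0,"rz": 0},
  {"tx": 0,"ty": 0,"tz": 0,"rx": 0,"ry": 0,"rz": 0},
  {"tx": 0,"ty": 0,"tz": 0,"rx": 0,"ry": 0,"rz": 0},
  {"tx": 0,"ty": 0,"tz": 0,"rx": 0,"ry": 0,"rz": 0},
])

```text
time: 3.17
position: [0.6011, 0.144, 0.091]
orientation: [2.221, 2.221, 0.0]
ft_force: [0.5, 0.0, -0.1]
opening: 0.0464
finger_force: 61.8
```

>>> carry_out([
  {"tx": 0,"ty": 0,"tz": 0,"rx": 0,"ry": 0,"rz": 0},
  {"tx": 0,"ty": 0,"tz": 0,"rx": 0,"ry": 0,"rz": 0},
  {"tx": 0,"ty": 0,"tz": 0,"rx": 0,"ry": 0,"rz": 0},
  {"tx": 0,"ty": 0,"tz": 0,"rx": 0,"ry": 0,"rz": 0},
  {"tx": 0,"ty": 0,"tz": -0.005,"rx": 0,"ry": 0,"rz": 0},
], jaw=0.08)

```text
time: 3.58
position: [0.6005, 0.1439, 0.0951]
orientation: [-2.221, -2.221, 0.002]
ft_force: [0.3, 0.3, -1.1]
opening: 0.0801
finger_force: 0.0
```

>>> carry_out([
  {"tx": 0,"ty": 0,"tz": -0.015,"rx": 0,"ry": 0,"rz": 0},
  {"tx": 0,"ty": 0,"tz": -0.035,"rx": 0,"ry": 0,"rz": 0},
  {"tx": 0,"ty": 0,"tz": -0.06,"rx": 0,"ry": 0,"rz": 0},
  {"tx": 0,"ty": 0,"tz": -0.085,"rx": 0,"ry": 0,"rz": 0},
  {"tx": 0,"ty": 0,"tz": -0.1,"rx": 0,"ry": 0,"rz": 0},
])

```text
time: 4.0
position: [0.6017, 0.1441, 0.1997]
orientation: [2.22, 2.22, 0.005]
ft_force: [-0.2, -0.2, 1.2]
opening: 0.0801
finger_force: 0.0
```

```bash
python3 - <<'E'
from h import *
s=sense(); print(s["time"],s["position"],s["orientation"],s["opening"],s["ft_force"])
c=get_calibration("wrist"); im=snapshot("wrist"); cv2.imwrite("pics/w3.png",im[:,:,::-1])
for ce,a,m in blobs(im,(5,150,90),(20,255,255),300): print(ce,a,rect(c,m,.041))
E
```

```text
4.0 [0.60167476 0.1441418  0.19972377] [2.21970471 2.21973247 0.00546146] 0.08007363749411366 [-0.24404171 -0.15841287  1.19749894]
[176.8         35.08643216] 995 (524.6, 254.5, 41.6, 15.6, 37.2)
[ 10.39583333 157.87019231] 1248 (428.8, 192.7, 35.4, 14.2, 78.2)
[320.48565841 242.17731421] 3068 (600.4, 143.8, 36.4, 36.7, 90.0)
```

>>> carry_out([
  {"tx": -0.025,"ty": -0.025,"tz": 0,"rx": 0,"ry": 0,"rz": 0.08},
  {"tx": -0.053,"ty": -0.05,"tz": 0,"rx": 0,"ry": 0,"rz": 0.16},
  {"tx": -0.081,"ty": -0.076,"tz": 0.0,"rx": 0,"ry": 0,"rz": 0.244},
  {"tx": -0.108,"ty": -0.102,"tz": 0,"rx": 0,"ry": 0,"rz": 0.244},
  {"tx": -0.135,"ty": -0.127,"tz": 0,"rx": 0,"ry": 0,"rz": 0.244},
], jaw=0.085)

```text
time: 4.47
position: [0.4724, 0.0081, 0.1954]
orientation: [-2.475, -1.934, 0.001]
ft_force: [0.1, 0.0, 0.3]
opening: 0.0852
finger_force: 0.0
```

```bash
cat >> h.py <<'E'
from scipy.spatial.transform import Rotation as Ro
def delta(gx,gy,gz=None):
    s=sense(); R=Ro.from_rotvec(s["orientation"]).as_matrix(); p=s["position"]
    d=np.array([gx,gy,p[2] if gz is None else gz])-p
    print("t",s["time"],"pos",p.round(4),"yawTy",np.degrees(np.arctan2(R[1,1],R[0,1])).round(1),"need",(R.T@d).round(4))
E
python3 - <<'E'
from h import *
c=get_calibration("wrist"); im=snapshot("wrist"); cv2.imwrite("pics/w4.png",im[:,:,::-1])
for ce,a,m in blobs(im,(0,0,170),(179,40,255),800): print(ce,a,rect(c,m,.056))
delta(.449,-.018,.086)
E
```

```text
[592.46552815  68.68959519] 6324 (619.9, 66.6, 44.7, 33.4, 89.5)
[515.73031826 292.17450891] 6567 (566.4, -44.6, 52.0, 53.7, 85.2)
[284.66699411 307.7259332 ] 2036 (445.4, -19.9, 32.2, 33.0, 74.4)
[581.87312187 365.8572621 ] 1198 (601.0, -99.7, 20.0, 37.0, 84.8)
[438.78583666 404.50199886] 1751 (517.4, -102.8, 40.2, 27.9, 87.4)
t 4.5167 pos [0.4691 0.0048 0.1945] yawTy -14.1 need [-0.0267 -0.0136  0.1086]
```

View pics/w4.png

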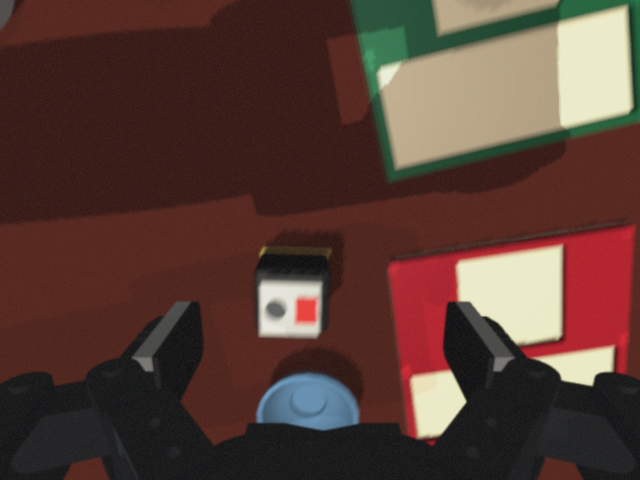

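The lighter head is square to the fingers at (291,308). The reading was taken while the arm was still settling, so I'll close in and re-check from rest.

>>> carry_out([
  {"tx": -0.016,"ty": -0.009,"tz": 0.01,"rx": 0,"ry": 0,"rz": 0},
  {"tx": -0.034,"ty": -0.019,"tz": 0.025,"rx": 0,"ry": 0,"rz": 0},
  {"tx": -0.034,"ty": -0.019,"tz": 0.04,"rx": 0,"ry": 0,"rz": 0},
  {"tx": -0.034,"ty": -0.019,"tz": 0.045,"rx": 0,"ry": 0,"rz": 0},
  {"tx": -0.034,"ty": -0.019,"tz": 0.045,"rx": 0,"ry": 0,"rz": 0},
])

```text
time: 4.93
position: [0.4467, -0.0193, 0.1497]
orientation: [-2.474, -1.933, 0.003]
ft_force: [0.1, 0.3, -0.1]
opening: 0.0848
finger_force: 0.0
```

```bash
python3 - <<'E'
from h import *
c=get_calibration("wrist"); im=snapshot("wrist")
for ce,a,m in blobs(im,(0,0,170),(179,40,255),1500): print(ce,a,rect(c,m,.056))
delta(.447,-.019,.086)
E
```

```text
[612.59521824  34.29051988] 3597 (573.6, 52.2, 25.7, 20.6, 86.8)
[584.34316107 276.33813552] 11939 (556.9, -43.6, 51.7, 49.2, 85.3)
[599.23745624 365.18436406] 1714 (558.5, -90.5, 15.7, 42.2, 85.2)
t 4.9833 pos [ 0.4474 -0.0192  0.1508] yawTy -14.0 need [ 0.0001 -0.0004  0.0648]
```

>>> carry_out([
  {"tx": 0,"ty": 0,"tz": 0.02,"rx": 0,"ry": 0,"rz": 0},
  {"tx": 0,"ty": 0,"tz": 0.042,"rx": 0,"ry": 0,"rz": 0},
  {"tx": 0,"ty": 0,"tz": 0.06,"rx": 0,"ry": 0,"rz": 0},
  {"tx": 0,"ty": 0,"tz": 0.065,"rx": 0,"ry": 0,"rz": 0},
  {"tx": 0,"ty": 0,"tz": 0.065,"rx": 0,"ry": 0,"rz": 0},
])

```text
time: 5.4
position: [0.4473, -0.019, 0.0854]
orientation: [-2.474, -1.935, 0.002]
ft_force: [0.5, -0.2, 0.4]
opening: 0.0849
finger_force: 0.0
```

>>> carry_out([
  {"tx": 0,"ty": 0,"tz": 0,"rx": 0,"ry": 0,"rz": 0},
  {"tx": 0,"ty": 0,"tz": 0,"rx": 0,"ry": 0,"rz": 0},
  {"tx": 0,"ty": 0,"tz": 0,"rx": 0,"ry": 0,"rz": 0},
  {"tx": 0,"ty": 0,"tz": 0,"rx": 0,"ry": 0,"rz": 0},
  {"tx": 0,"ty": 0,"tz": 0,"rx": 0,"ry": 0,"rz": 0},
], jaw=0.03)

```text
time: 5.82
position: [0.4483, -0.0195, 0.0874]
orientation: [2.474, 1.933, 0.004]
ft_force: [-0.2, 0.3, 5.5]
opening: 0.0433
finger_force: 61.8
```

>>> carry_out([
  {"tx": 0,"ty": 0,"tz": -0.005,"rx": 0,"ry": 0,"rz": 0},
  {"tx": 0,"ty": 0,"tz": -0.015,"rx": 0,"ry": 0,"rz": 0},
  {"tx": 0,"ty": 0,"tz": -0.028,"rx": 0,"ry": 0,"rz": 0},
  {"tx": 0,"ty": 0,"tz": -0.037,"rx": 0,"ry": 0,"rz": 0},
  {"tx": 0,"ty": 0,"tz": -0.04,"rx": 0,"ry": 0,"rz": 0},
])

```text
time: 6.23
position: [0.4481, -0.0195, 0.128]
orientation: [2.474, 1.933, 0.004]
ft_force: [0.1, 0.4, -0.9]
opening: 0.0431
finger_force: 60.9
```

```bash
python3 - <<'E'
from h import *
delta(.587,-.071)
print(sense()["opening"])
E
```

```text
t 6.2333 pos [ 0.4481 -0.0195  0.128 ] yawTy -14.0 need [-0.0164  0.1472  0.0005]
0.04309440080250702
```

>>> carry_out([
  {"tx": -0.001,"ty": 0.012,"tz": 0,"rx": 0,"ry": 0,"rz": -0.03},
  {"tx": -0.004,"ty": 0.038,"tz": 0,"rx": 0,"ry": 0,"rz": -0.06},
  {"tx": -0.007,"ty": 0.066,"tz": 0,"rx": 0,"ry": 0,"rz": -0.1},
  {"tx": -0.01,"ty": 0.094,"tz": 0,"rx": 0,"ry": 0,"rz": -0.14},
  {"tx": -0.013,"ty": 0.12,"tz": 0,"rx": 0,"ry": 0,"rz": -0.157},
])

```text
time: 6.65
position: [0.5618, -0.0615, 0.1257]
orientation: [-2.314, -2.125, 0.0]
ft_force: [-0.4, 0.1, -0.6]
opening: 0.0431
finger_force: 61.2
```

>>> carry_out([
  {"tx": 0.001,"ty": 0.017,"tz": 0.002,"rx": 0,"ry": 0,"rz": 0},
  {"tx": 0.001,"ty": 0.026,"tz": 0.01,"rx": 0,"ry": 0,"rz": 0},
  {"tx": 0.001,"ty": 0.026,"tz": 0.019,"rx": 0,"ry": 0,"rz": 0},
  {"tx": 0.001,"ty": 0.026,"tz": 0.025,"rx": 0,"ry": 0,"rz": 0},
  {"tx": 0.001,"ty": 0.026,"tz": 0.025,"rx": 0,"ry": 0,"rz": 0},
])

```text
time: 7.07
position: [0.585, -0.0619, 0.0985]
orientation: [-2.313, -2.12, 0.004]
ft_force: [-0.3, -0.1, -1.7]
opening: 0.0434
finger_force: 61.2
```

```bash
python3 - <<'E'
from h import *
delta(.587,-.071,.0924)
c=get_calibration("wrist"); im=snapshot("wrist"); cv2.imwrite("pics/w5.png",im[:,:,::-1])
delta(.587,-.071,.0924)
E
```

```text
t 7.0667 pos [ 0.585  -0.0619  0.0985] yawTy -5.0 need [-0.0089  0.0028  0.006 ]
t 7.1167 pos [ 0.5854 -0.062   0.0996] yawTy -5.0 need [-0.0088  0.0024  0.0072]
```

View pics/w5.png

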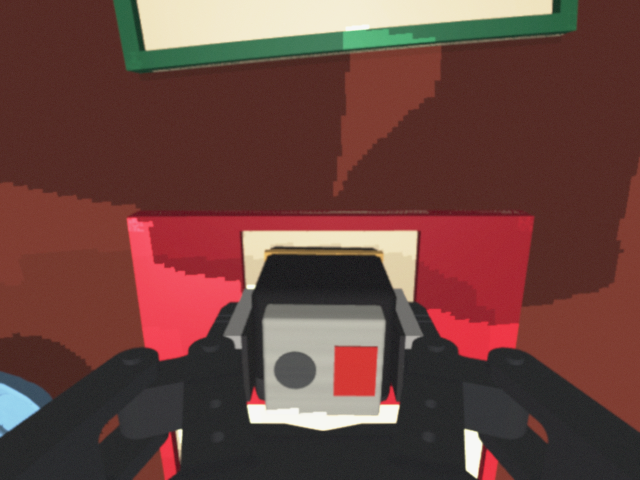

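The lighter is upright and parallel to the tray, about 9 mm too far in tray +y. I'll shift it and lower it.

>>> carry_out([
  {"tx": -0.005,"ty": 0.002,"tz": 0,"rx": 0,"ry": 0,"rz": 0},
  {"tx": -0.009,"ty": 0.002,"tz": 0.002,"rx": 0,"ry": 0,"rz": 0},
  {"tx": -0.009,"ty": 0.002,"tz": 0.005,"rx": 0,"ry": 0,"rz": 0},
  {"tx": -0.009,"ty": 0.002,"tz": 0.008,"rx": 0,"ry": 0,"rz": 0},
  {"tx": -0.009,"ty": 0.002,"tz": 0.008,"rx": 0,"ry": 0,"rz": 0},
])

```text
time: 7.53
position: [0.5877, -0.0715, 0.0926]
orientation: [-2.316, -2.122, 0.0]
ft_force: [0.4, -0.1, -1.7]
opening: 0.0435
finger_force: 61.1
```

>>> carry_out([
  {"tx": 0,"ty": 0,"tz": 0.001,"rx": 0,"ry": 0,"rz": 0},
  {"tx": 0,"ty": 0,"tz": 0.001,"rx": 0,"ry": 0,"rz": 0},
  {"tx": 0,"ty": 0,"tz": 0.002,"rx": 0,"ry": 0,"rz": 0},
  {"tx": 0,"ty": 0,"tz": 0.002,"rx": 0,"ry": 0,"rz": 0},
  {"tx": 0,"ty": 0,"tz": 0.002,"rx": 0,"ry": 0,"rz": 0},
])

```text
time: 7.95
position: [0.5879, -0.0714, 0.0925]
orientation: [2.315, 2.123, -0.0]
ft_force: [-6.5, 0.2, 9.7]
opening: 0.0435
finger_force: 62.3
```

On the floor, with 10 N of contact. Releasing.

>>> carry_out([
  {"tx": 0,"ty": 0,"tz": -0.001,"rx": 0,"ry": 0,"rz": 0},
  {"tx": 0,"ty": 0,"tz": -0.001,"rx": 0,"ry": 0,"rz": 0},
  {"tx": 0,"ty": 0,"tz": -0.001,"rx": 0,"ry": 0,"rz": 0},
  {"tx": 0,"ty": 0,"tz": -0.001,"rx": 0,"ry": 0,"rz": 0},
  {"tx": 0,"ty": 0,"tz": -0.001,"rx": 0,"ry": 0,"rz": 0},
], jaw=0.08)

```text
time: 8.37
position: [0.5879, -0.0713, 0.0917]
orientation: [-2.316, -2.123, 0.0]
ft_force: [0.9, 0.7, -0.2]
opening: 0.0801
finger_force: 0.0
```

>>> carry_out([
  {"tx": 0,"ty": 0,"tz": -0.015,"rx": 0,"ry": 0,"rz": 0},
  {"tx": 0,"ty": 0,"tz": -0.035,"rx": 0,"ry": 0,"rz": 0},
  {"tx": 0,"ty": 0,"tz": -0.06,"rx": 0,"ry": 0,"rz": 0},
  {"tx": 0,"ty": 0,"tz": -0.09,"rx": 0,"ry": 0,"rz": 0},
  {"tx": 0,"ty": 0,"tz": -0.11,"rx": 0,"ry": 0,"rz": 0},
])

```text
time: 8.78
position: [0.5883, -0.0714, 0.2047]
orientation: [2.314, 2.121, 0.003]
ft_force: [1.3, -1.3, -0.2]
opening: 0.0802
finger_force: 0.0
```

```bash
python3 - <<'E'
from h import *
delta(.4665,-.269)
c=get_calibration("wrist"); im=snapshot("wrist"); cv2.imwrite("pics/w6.png",im[:,:,::-1])
for ce,a,m in blobs(im,(0,150,120),(8,255,255),100)+blobs(im,(172,150,120),(179,255,255),300): print(ce,a,rect(c,m,.061))
E
```

```text
t 8.7833 pos [ 0.5883 -0.0714  0.2047] yawTy -5.0 need [-2.074e-01 -1.042e-01 -2.000e-04]
[338.27027027 249.46332046] 518 (596.4, -72.1, 14.3, 10.9, 85.0)
[319.28839189 243.54839732] 22088 (585.0, -87.0, 125.6, 132.0, 85.0)
```

View pics/w6.png

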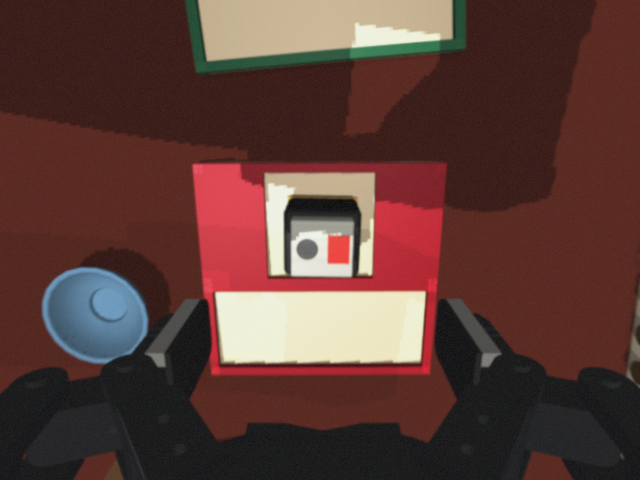

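The lighter stands upright in the square well at (322,240). Next is the red box.

>>> carry_out([
  {"tx": -0.036,"ty": -0.018,"tz": 0,"rx": 0,"ry": 0,"rz": 0.12},
  {"tx": -0.072,"ty": -0.036,"tz": 0,"rx": 0,"ry": 0,"rz": 0.24},
  {"tx": -0.108,"ty": -0.054,"tz": 0,"rx": 0,"ry": 0,"rz": 0.36},
  {"tx": -0.144,"ty": -0.072,"tz": 0,"rx": 0,"ry": 0,"rz": 0.48},
  {"tx": -0.18,"ty": -0.09,"tz": 0,"rx": 0,"ry": 0,"rz": 0.6},
], jaw=0.085)

```text
time: 9.25
position: [0.4813, -0.2441, 0.2017]
orientation: [2.843, 1.336, 0.0]
ft_force: [0.6, -0.4, 0.4]
opening: 0.0847
finger_force: 0.0
```

>>> carry_out([
  {"tx": 0,"ty": 0,"tz": 0,"rx": 0,"ry": 0,"rz": 0.12},
  {"tx": 0,"ty": 0,"tz": 0,"rx": 0,"ry": 0,"rz": 0.24},
  {"tx": 0,"ty": 0,"tz": 0,"rx": 0,"ry": 0,"rz": 0.36},
  {"tx": 0,"ty": 0,"tz": 0,"rx": 0,"ry": 0,"rz": 0.48},
  {"tx": 0,"ty": 0,"tz": 0,"rx": 0,"ry": 0,"rz": 0.6},
])

```text
time: 9.67
position: [0.4824, -0.243, 0.2016]
orientation: [-3.111, -0.434, 0.0]
ft_force: [0.3, -0.3, -0.9]
opening: 0.0846
finger_force: 0.0
```

>>> carry_out([
  {"tx": 0,"ty": 0,"tz": 0,"rx": 0,"ry": 0,"rz": 0.12},
  {"tx": 0,"ty": 0,"tz": 0,"rx": 0,"ry": 0,"rz": 0.24},
  {"tx": 0,"ty": 0,"tz": 0,"rx": 0,"ry": 0,"rz": 0.272},
  {"tx": 0,"ty": 0,"tz": 0,"rx": 0,"ry": 0,"rz": 0.272},
  {"tx": 0,"ty": 0,"tz": 0,"rx": 0,"ry": 0,"rz": 0.272},
])

```text
time: 10.08
position: [0.4825, -0.2428, 0.2016]
orientation: [-3.141, -0.021, 0.0]
ft_force: [0.1, -0.3, 1.0]
opening: 0.0845
finger_force: 0.0
```

```bash
python3 - <<'E'
from h import *
print(sense()["joints"].round(2))
c=get_calibration("wrist"); im=snapshot("wrist"); cv2.imwrite("pics/w7.png",im[:,:,::-1])
for ce,a,m in blobs(im,(0,200,100),(4,255,255),300)+blobs(im,(8,90,120),(20,210,255),1000): print(ce,a,rect(c,m,.038))
delta(.4665,-.269,.083)
E
```

```text
[-0.53  0.15  1.5   0.    1.49  1.02]
[579.67397576 102.39901904] 3466 (559.1, -379.5, 44.9, 38.8, 8.6)
[368.25217391 184.92924901] 2530 (507.0, -268.6, 42.7, 36.8, 0.9)
[570.50450789 246.31141998] 2662 (481.7, -391.7, 50.2, 38.1, 9.1)
t 10.1333 pos [ 0.4826 -0.2429  0.2017] yawTy -89.2 need [-0.0164  0.0259  0.1187]
```

View pics/w7.png

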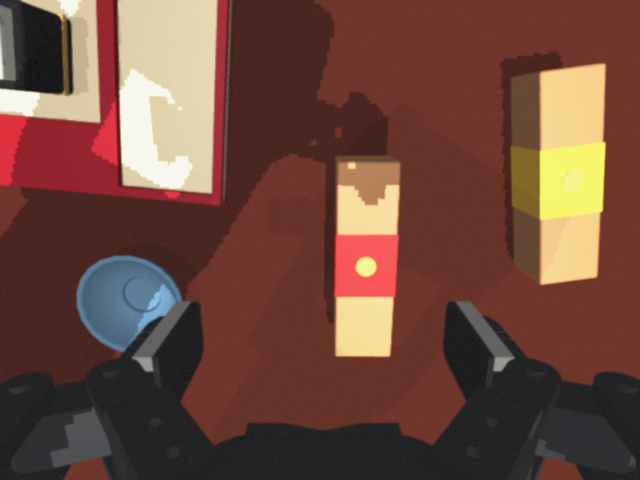

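The red box's brass dot is at (366,267) and the box lies parallel to the fingers' faces. I'll go down on it.

>>> carry_out([
  {"tx": -0.008,"ty": 0.013,"tz": 0.01,"rx": 0,"ry": 0,"rz": 0},
  {"tx": -0.016,"ty": 0.026,"tz": 0.03,"rx": 0,"ry": 0,"rz": 0},
  {"tx": -0.016,"ty": 0.026,"tz": 0.06,"rx": 0,"ry": 0,"rz": 0},
  {"tx": -0.016,"ty": 0.026,"tz": 0.08,"rx": 0,"ry": 0,"rz": 0},
  {"tx": -0.016,"ty": 0.026,"tz": 0.085,"rx": 0,"ry": 0,"rz": 0},
])

```text
time: 10.55
position: [0.4652, -0.2682, 0.1129]
orientation: [-3.138, -0.019, 0.008]
ft_force: [-0.8, 0.9, -1.3]
opening: 0.0853
finger_force: 0.0
```

>>> carry_out([
  {"tx": 0,"ty": 0,"tz": 0.01,"rx": 0,"ry": 0,"rz": 0},
  {"tx": 0,"ty": 0,"tz": 0.022,"rx": 0,"ry": 0,"rz": 0},
  {"tx": 0,"ty": 0,"tz": 0.03,"rx": 0,"ry": 0,"rz": 0},
  {"tx": 0,"ty": 0,"tz": 0.033,"rx": 0,"ry": 0,"rz": 0},
  {"tx": 0,"ty": 0,"tz": 0.033,"rx": 0,"ry": 0,"rz": 0},
])

```text
time: 10.97
position: [0.4668, -0.2689, 0.0834]
orientation: [-3.141, -0.019, 0.001]
ft_force: [0.8, -0.3, -0.0]
opening: 0.0851
finger_force: 0.0
```

>>> carry_out([
  {"tx": 0,"ty": 0,"tz": 0,"rx": 0,"ry": 0,"rz": 0},
  {"tx": 0,"ty": 0,"tz": 0,"rx": 0,"ry": 0,"rz": 0},
  {"tx": 0,"ty": 0,"tz": 0,"rx": 0,"ry": 0,"rz": 0},
  {"tx": 0,"ty": 0,"tz": 0,"rx": 0,"ry": 0,"rz": 0},
  {"tx": 0,"ty": 0,"tz": 0,"rx": 0,"ry": 0,"rz": 0},
], jaw=0.025)

```text
time: 11.38
position: [0.4673, -0.2693, 0.0848]
orientation: [3.141, 0.019, 0.002]
ft_force: [0.8, -0.5, -1.1]
opening: 0.035
finger_force: 61.4
```

>>> carry_out([
  {"tx": 0,"ty": 0,"tz": -0.005,"rx": 0,"ry": 0,"rz": 0},
  {"tx": 0,"ty": 0,"tz": -0.017,"rx": 0,"ry": 0,"rz": 0},
  {"tx": 0,"ty": 0,"tz": -0.034,"rx": 0,"ry": 0,"rz": 0},
  {"tx": 0,"ty": 0,"tz": -0.045,"rx": 0,"ry": 0,"rz": 0},
  {"tx": 0,"ty": 0,"tz": -0.05,"rx": 0,"ry": 0,"rz": 0},
])

```text
time: 11.8
position: [0.4676, -0.2696, 0.1367]
orientation: [3.139, 0.019, 0.005]
ft_force: [-0.0, 0.2, -1.4]
opening: 0.0351
finger_force: 61.4
```

```bash
python3 - <<'E'
from h import *
delta(.5803,-.147)
c=get_calibration("wrist"); im=snapshot("wrist"); cv2.imwrite("pics/w8.png",im[:,:,::-1])
E
```

```text
t 11.8 pos [ 0.4676 -0.2696  0.1367] yawTy -89.3 need [ 1.141e-01 -1.212e-01  1.000e-04]
```

View pics/w8.png

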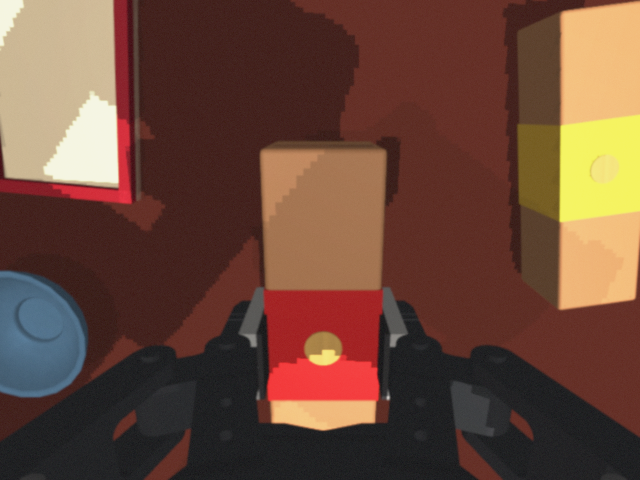

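The red box is held level, with its dot at (322,349). I'll carry it to the burgundy long well and later open only part way, because the lighter is close.

>>> carry_out([
  {"tx": 0.008,"ty": -0.009,"tz": 0,"rx": 0,"ry": 0,"rz": 0.02},
  {"tx": 0.028,"ty": -0.03,"tz": 0,"rx": 0,"ry": 0,"rz": 0.05},
  {"tx": 0.05,"ty": -0.053,"tz": 0,"rx": 0,"ry": 0,"rz": 0.08},
  {"tx": 0.072,"ty": -0.076,"tz": 0,"rx": 0,"ry": 0,"rz": 0.098},
  {"tx": 0.094,"ty": -0.099,"tz": 0,"rx": 0,"ry": 0,"rz": 0.098},
])

```text
time: 12.27
position: [0.5602, -0.1679, 0.1334]
orientation: [-3.138, 0.138, 0.001]
ft_force: [0.2, 0.3, -1.9]
opening: 0.0343
finger_force: 61.5
```

>>> carry_out([
  {"tx": 0.016,"ty": -0.013,"tz": 0,"rx": 0,"ry": 0,"rz": 0},
  {"tx": 0.022,"ty": -0.018,"tz": 0.008,"rx": 0,"ry": 0,"rz": 0},
  {"tx": 0.022,"ty": -0.018,"tz": 0.02,"rx": 0,"ry": 0,"rz": 0},
  {"tx": 0.022,"ty": -0.018,"tz": 0.028,"rx": 0,"ry": 0,"rz": 0},
  {"tx": 0.022,"ty": -0.018,"tz": 0.03,"rx": 0,"ry": 0,"rz": 0},
])

```text
time: 12.68
position: [0.5811, -0.1535, 0.1005]
orientation: [-3.137, 0.137, 0.009]
ft_force: [-0.2, -0.3, -1.5]
opening: 0.035
finger_force: 61.5
```

```bash
python3 - <<'E'
from h import *
c=get_calibration("wrist"); im=snapshot("wrist"); cv2.imwrite("pics/w9.png",im[:,:,::-1])
delta(.5803,-.148,.0898)
E
```

```text
t 12.7333 pos [ 0.5813 -0.1536  0.1012] yawTy -95.0 need [-0.0014 -0.0055  0.0114]
```

View pics/w9.png

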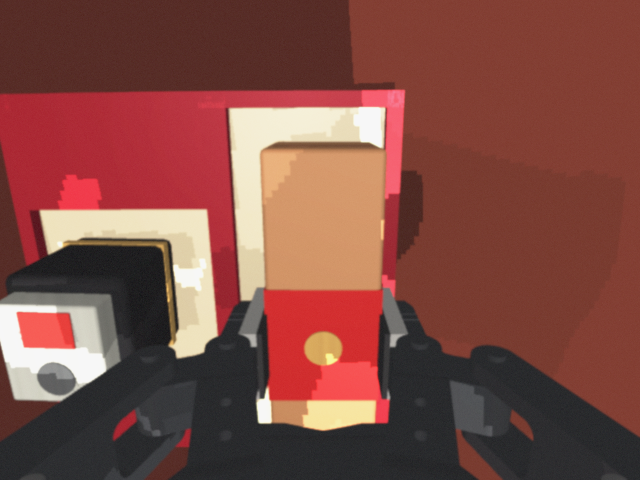

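The box is parallel to the long well and about 5 mm toward its outer wall. I'll shift it and lower it.

>>> carry_out([
  {"tx": -0.001,"ty": -0.003,"tz": 0,"rx": 0,"ry": 0,"rz": 0},
  {"tx": -0.001,"ty": -0.0055,"tz": 0.002,"rx": 0,"ry": 0,"rz": 0},
  {"tx": -0.001,"ty": -0.0055,"tz": 0.006,"rx": 0,"ry": 0,"rz": 0},
  {"tx": -0.001,"ty": -0.0055,"tz": 0.01,"rx": 0,"ry": 0,"rz": 0},
  {"tx": -0.001,"ty": -0.0055,"tz": 0.012,"rx": 0,"ry": 0,"rz": 0},
])

```text
time: 13.15
position: [0.5824, -0.1474, 0.0914]
orientation: [-3.139, 0.135, 0.001]
ft_force: [-0.6, -0.5, -1.3]
opening: 0.0354
finger_force: 61.5
```

>>> carry_out([
  {"tx": 0,"ty": 0,"tz": 0,"rx": 0,"ry": 0,"rz": 0},
  {"tx": 0,"ty": 0,"tz": 0.001,"rx": 0,"ry": 0,"rz": 0},
  {"tx": 0,"ty": 0,"tz": 0.002,"rx": 0,"ry": 0,"rz": 0},
  {"tx": 0,"ty": 0,"tz": 0.002,"rx": 0,"ry": 0,"rz": 0},
  {"tx": 0,"ty": 0,"tz": 0.002,"rx": 0,"ry": 0,"rz": 0},
])

```text
time: 13.57
position: [0.5827, -0.1474, 0.09]
orientation: [3.139, -0.135, 0.0]
ft_force: [0.0, 1.0, -0.8]
opening: 0.0352
finger_force: 61.5
```

>>> carry_out([
  {"tx": 0,"ty": 0,"tz": 0.0005,"rx": 0,"ry": 0,"rz": 0},
  {"tx": 0,"ty": 0,"tz": 0.001,"rx": 0,"ry": 0,"rz": 0},
  {"tx": 0,"ty": 0,"tz": 0.001,"rx": 0,"ry": 0,"rz": 0},
  {"tx": 0,"ty": 0,"tz": 0.001,"rx": 0,"ry": 0,"rz": 0},
  {"tx": 0,"ty": 0,"tz": 0.001,"rx": 0,"ry": 0,"rz": 0},
])

```text
time: 13.98
position: [0.5828, -0.1474, 0.0897]
orientation: [3.139, -0.135, 0.001]
ft_force: [-3.7, 0.7, 4.9]
opening: 0.0345
finger_force: 62.3
```

Contact. Opening part way and rising.

>>> carry_out([
  {"tx": 0,"ty": 0,"tz": 0,"rx": 0,"ry": 0,"rz": 0},
  {"tx": 0,"ty": 0,"tz": 0,"rx": 0,"ry": 0,"rz": 0},
  {"tx": 0,"ty": 0,"tz": 0,"rx": 0,"ry": 0,"rz": 0},
  {"tx": 0,"ty": 0,"tz": 0,"rx": 0,"ry": 0,"rz": 0},
  {"tx": 0,"ty": 0,"tz": 0,"rx": 0,"ry": 0,"rz": 0},
], jaw=0.052)

```text
time: 14.4
position: [0.5826, -0.1473, 0.0887]
orientation: [-3.139, 0.135, 0.0]
ft_force: [0.3, 0.1, 1.0]
opening: 0.0518
finger_force: 0.0
```

>>> carry_out([
  {"tx": 0,"ty": 0,"tz": -0.01,"rx": 0,"ry": 0,"rz": 0},
  {"tx": 0,"ty": 0,"tz": -0.03,"rx": 0,"ry": 0,"rz": 0},
  {"tx": 0,"ty": 0,"tz": -0.055,"rx": 0,"ry": 0,"rz": 0},
  {"tx": 0,"ty": 0,"tz": -0.085,"rx": 0,"ry": 0,"rz": 0},
  {"tx": 0,"ty": 0,"tz": -0.11,"rx": 0,"ry": 0,"rz": 0},
])

```text
time: 14.82
position: [0.5828, -0.1474, 0.2017]
orientation: [3.138, -0.135, 0.003]
ft_force: [0.7, -0.7, 0.5]
opening: 0.0521
finger_force: 0.0
```

```bash
python3 - <<'E'
from h import *
c=get_calibration("wrist"); im=snapshot("wrist"); cv2.imwrite("pics/w10.png",im[:,:,::-1])
for ce,a,m in blobs(im,(8,90,100),(20,210,255),1000): print(ce,a,rect(c,m,.043))
c2=get_calibration("scene"); im=snapshot("scene"); cv2.imwrite("pics/s2.png",im[:,:,::-1])
for ce,a,m in blobs(im,(8,90,130),(20,210,255),100):
    if ce[0]<330 and 140<ce[1]<280: print("sc",ce,a,rect(c2,m,.043))
delta(.52,-.3855)
E
```

```text
[322.41765637 170.93606492] 5052 (622.5, -150.7, 36.4, 43.7, 85.1)
[322.60685592 308.08971612] 3734 (539.6, -144.1, 37.2, 42.2, 85.1)
sc [204.81481481 166.94444444] 108 (569.4, -373.4, 27.2, 38.2, 9.2)
sc [259.02666667 225.05777778] 225 (542.4, -143.4, 37.2, 41.5, 86.0)
sc [227.88383838 239.04545455] 198 (624.0, -149.7, 35.1, 42.0, 87.4)
t 14.9167 pos [ 0.5844 -0.1479  0.2057] yawTy -94.9 need [-4.380e-02  2.422e-01  1.000e-04]
```

View pics/w10.png

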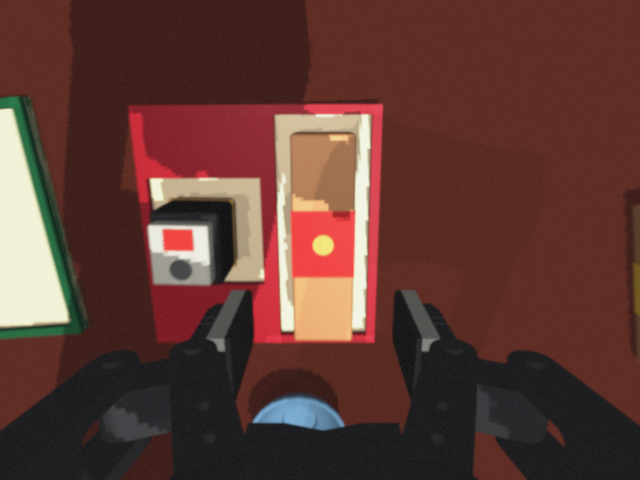

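The red box is flat in the long well, with its dot at (322,245) and within 3 mm of the centre. Next is the yellow box.

>>> carry_out([
  {"tx": -0.007,"ty": 0.038,"tz": 0,"rx": 0,"ry": 0,"rz": -0.06},
  {"tx": -0.014,"ty": 0.076,"tz": 0,"rx": 0,"ry": 0,"rz": -0.12},
  {"tx": -0.021,"ty": 0.114,"tz": 0,"rx": 0,"ry": 0,"rz": -0.18},
  {"tx": -0.028,"ty": 0.152,"tz": 0,"rx": 0,"ry": 0,"rz": -0.238},
  {"tx": -0.035,"ty": 0.19,"tz": 0,"rx": 0,"ry": 0,"rz": -0.238},
], jaw=0.085)

```text
time: 15.33
position: [0.5306, -0.3351, 0.1989]
orientation: [-3.132, -0.244, 0.0]
ft_force: [1.2, -0.2, -0.8]
opening: 0.0847
finger_force: 0.0
```

```bash
python3 - <<'E'
from h import *
snapshot("wrist"); snapshot("wrist"); snapshot("wrist"); snapshot("wrist")
c=get_calibration("wrist"); im=snapshot("wrist")
for ce,a,m in blobs(im,(8,90,100),(20,210,255),1000)+blobs(im,(24,150,100),(32,255,255),500): print(ce,a,rect(c,m,.038))
delta(.52,-.3855,.083)
E
```

```text
[44.54340659 39.28516484] 3640 (618.9, -169.7, 36.9, 39.3, 85.9)
[ 28.45576408 179.6592737 ] 4103 (541.0, -164.4, 35.4, 50.7, 86.5)
[390.88187648 218.08606142] 2963 (520.5, -383.4, 128.8, 42.4, 8.7)
t 15.5833 pos [ 0.5313 -0.3335  0.1986] yawTy -81.3 need [-0.019   0.0498  0.1156]
```

>>> carry_out([
  {"tx": -0.01,"ty": 0.025,"tz": 0.01,"rx": 0,"ry": 0,"rz": 0},
  {"tx": -0.019,"ty": 0.0495,"tz": 0.03,"rx": 0,"ry": 0,"rz": 0},
  {"tx": -0.019,"ty": 0.0495,"tz": 0.06,"rx": 0,"ry": 0,"rz": 0},
  {"tx": -0.019,"ty": 0.0495,"tz": 0.08,"rx": 0,"ry": 0,"rz": 0},
  {"tx": -0.019,"ty": 0.0495,"tz": 0.083,"rx": 0,"ry": 0,"rz": 0},
])

```text
time: 16.0
position: [0.5191, -0.383, 0.1107]
orientation: [-3.126, -0.24, 0.009]
ft_force: [-0.5, 0.5, -0.7]
opening: 0.0849
finger_force: 0.0
```

>>> carry_out([
  {"tx": 0,"ty": 0,"tz": 0.01,"rx": 0,"ry": 0,"rz": 0},
  {"tx": 0,"ty": 0,"tz": 0.022,"rx": 0,"ry": 0,"rz": 0},
  {"tx": 0,"ty": 0,"tz": 0.03,"rx": 0,"ry": 0,"rz": 0},
  {"tx": 0,"ty": 0,"tz": 0.033,"rx": 0,"ry": 0,"rz": 0},
  {"tx": 0,"ty": 0,"tz": 0.033,"rx": 0,"ry": 0,"rz": 0},
])

```text
time: 16.42
position: [0.5201, -0.3851, 0.0823]
orientation: [-3.132, -0.239, 0.001]
ft_force: [-0.0, -0.6, 0.8]
opening: 0.0852
finger_force: 0.0
```

>>> carry_out([
  {"tx": 0,"ty": 0,"tz": 0,"rx": 0,"ry": 0,"rz": 0},
  {"tx": 0,"ty": 0,"tz": 0,"rx": 0,"ry": 0,"rz": 0},
  {"tx": 0,"ty": 0,"tz": 0,"rx": 0,"ry": 0,"rz": 0},
  {"tx": 0,"ty": 0,"tz": 0,"rx": 0,"ry": 0,"rz": 0},
  {"tx": 0,"ty": 0,"tz": 0,"rx": 0,"ry": 0,"rz": 0},
], jaw=0.025)

```text
time: 16.83
position: [0.5205, -0.3858, 0.084]
orientation: [3.131, 0.238, 0.002]
ft_force: [0.3, 0.5, -1.2]
opening: 0.0355
finger_force: 61.5
```

>>> carry_out([
  {"tx": 0,"ty": 0,"tz": -0.007,"rx": 0,"ry": 0,"rz": 0},
  {"tx": 0,"ty": 0,"tz": -0.025,"rx": 0,"ry": 0,"rz": 0},
  {"tx": 0,"ty": 0,"tz": -0.052,"rx": 0,"ry": 0,"rz": 0},
  {"tx": 0,"ty": 0,"tz": -0.075,"rx": 0,"ry": 0,"rz": 0},
  {"tx": 0,"ty": 0,"tz": -0.085,"rx": 0,"ry": 0,"rz": 0},
])

```text
time: 17.25
position: [0.5209, -0.3861, 0.1722]
orientation: [3.129, 0.238, 0.006]
ft_force: [0.3, -1.1, -0.1]
opening: 0.035
finger_force: 61.6
```

```bash
python3 - <<'E'
from h import *
c=get_calibration("wrist"); im=snapshot("wrist"); cv2.imwrite("pics/w11.png",im[:,:,::-1])
for ce,a,m in blobs(im,(8,90,100),(20,210,255),1000)+blobs(im,(24,150,100),(32,255,255),500): print(ce,a,rect(c,m,.038+.086))
delta(.602,.0665)
E
```

```text
[322.63888289 214.84685609] 18512 (560.9, -380.3, 45.9, 37.4, 8.7)
[322.96037262 322.01951797] 6763 (520.3, -386.2, 35.4, 37.5, 8.6)
t 17.3 pos [ 0.5212 -0.3863  0.1731] yawTy -81.3 need [ 0.1484 -0.4354 -0.0016]
```

>>> carry_out([
  {"tx": 0.004,"ty": -0.011,"tz": 0,"rx": 0,"ry": 0,"rz": 0},
  {"tx": 0.012,"ty": -0.034,"tz": 0,"rx": 0,"ry": 0,"rz": 0},
  {"tx": 0.022,"ty": -0.064,"tz": 0,"rx": 0,"ry": 0,"rz": 0},
  {"tx": 0.032,"ty": -0.095,"tz": 0,"rx": 0,"ry": 0,"rz": 0},
  {"tx": 0.043,"ty": -0.126,"tz": 0,"rx": 0,"ry": 0,"rz": 0},
])

```text
time: 17.72
position: [0.5427, -0.2519, 0.1651]
orientation: [-3.13, -0.237, 0.005]
ft_force: [0.1, 1.0, -1.3]
opening: 0.0351
finger_force: 61.6
```

>>> carry_out([
  {"tx": 0.011,"ty": -0.031,"tz": 0,"rx": 0,"ry": 0,"rz": 0},
  {"tx": 0.021,"ty": -0.062,"tz": 0,"rx": 0,"ry": 0,"rz": 0},
  {"tx": 0.032,"ty": -0.094,"tz": 0,"rx": 0,"ry": 0,"rz": 0},
  {"tx": 0.043,"ty": -0.125,"tz": 0,"rx": 0,"ry": 0,"rz": 0},
  {"tx": 0.053,"ty": -0.156,"tz": 0,"rx": 0,"ry": 0,"rz": 0},
])

```text
time: 18.13
position: [0.5714, -0.0895, 0.1654]
orientation: [-3.131, -0.239, 0.006]
ft_force: [0.3, -0.0, -1.2]
opening: 0.0351
finger_force: 61.6
```

>>> carry_out([
  {"tx": 0.011,"ty": -0.031,"tz": 0,"rx": 0,"ry": 0,"rz": 0.04},
  {"tx": 0.021,"ty": -0.062,"tz": 0,"rx": 0,"ry": 0,"rz": 0.08},
  {"tx": 0.031,"ty": -0.09,"tz": 0,"rx": 0,"ry": 0,"rz": 0.12},
  {"tx": 0.038,"ty": -0.112,"tz": 0,"rx": 0,"ry": 0,"rz": 0.15},
  {"tx": 0.043,"ty": -0.125,"tz": 0,"rx": 0,"ry": 0,"rz": 0.15},
])

```text
time: 18.55
position: [0.5948, 0.0412, 0.1654]
orientation: [-3.141, -0.005, 0.006]
ft_force: [0.3, -0.4, -0.8]
opening: 0.035
finger_force: 61.7
```

```bash
python3 - <<'E'
from h import *
for _ in range(3): snapshot("wrist")
delta(.602,.0665)
E
```

```text
t 18.7 pos [0.5953 0.0386 0.1663] yawTy -89.7 need [ 0.0068 -0.0279 -0.    ]
```

>>> carry_out([
  {"tx": 0.004,"ty": -0.016,"tz": 0,"rx": 0,"ry": 0,"rz": 0},
  {"tx": 0.007,"ty": -0.028,"tz": 0.01,"rx": 0,"ry": 0,"rz": 0},
  {"tx": 0.007,"ty": -0.028,"tz": 0.03,"rx": 0,"ry": 0,"rz": 0},
  {"tx": 0.007,"ty": -0.028,"tz": 0.05,"rx": 0,"ry": 0,"rz": 0},
  {"tx": 0.007,"ty": -0.028,"tz": 0.06,"rx": 0,"ry": 0,"rz": 0},
])

```text
time: 19.12
position: [0.6015, 0.0653, 0.104]
orientation: [3.141, 0.003, -0.008]
ft_force: [0.2, -0.2, -2.1]
opening: 0.0351
finger_force: 61.7
```

```bash
python3 - <<'E'
from h import *
for _ in range(3): im=snapshot("wrist")
cv2.imwrite("pics/w12.png",im[:,:,::-1])
delta(.602,.0665,.089)
E
```

```text
t 19.2667 pos [0.6024 0.0653 0.1067] yawTy -89.9 need [-0.0004 -0.0012  0.0177]
```

View pics/w12.png

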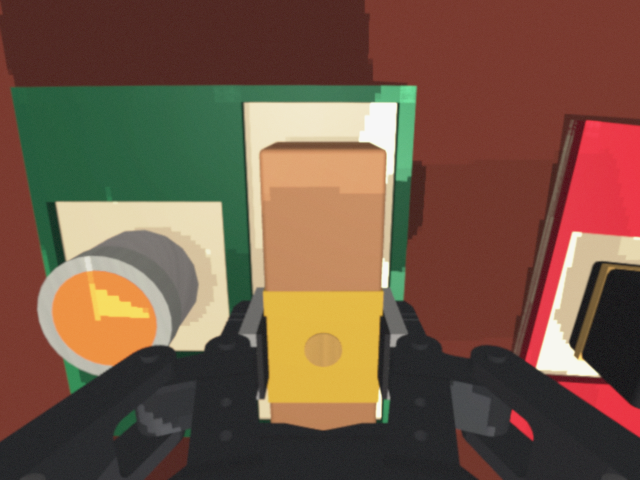

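The yellow box, with its dot at (323,348), is square to the green long well and centred. I'll lower it the last 18 mm.

>>> carry_out([
  {"tx": 0,"ty": -0.001,"tz": 0.004,"rx": 0,"ry": 0,"rz": 0},
  {"tx": 0,"ty": -0.001,"tz": 0.009,"rx": 0,"ry": 0,"rz": 0},
  {"tx": 0,"ty": -0.001,"tz": 0.013,"rx": 0,"ry": 0,"rz": 0},
  {"tx": 0,"ty": -0.001,"tz": 0.016,"rx": 0,"ry": 0,"rz": 0},
  {"tx": 0,"ty": -0.001,"tz": 0.017,"rx": 0,"ry": 0,"rz": 0},
])

```text
time: 19.68
position: [0.6028, 0.0669, 0.0904]
orientation: [3.142, 0.003, -0.001]
ft_force: [-0.2, -0.6, -1.1]
opening: 0.035
finger_force: 61.7
```

>>> carry_out([
  {"tx": 0,"ty": 0,"tz": 0,"rx": 0,"ry": 0,"rz": 0},
  {"tx": 0,"ty": 0,"tz": 0.001,"rx": 0,"ry": 0,"rz": 0},
  {"tx": 0,"ty": 0,"tz": 0.002,"rx": 0,"ry": 0,"rz": 0},
  {"tx": 0,"ty": 0,"tz": 0.002,"rx": 0,"ry": 0,"rz": 0},
  {"tx": 0,"ty": 0,"tz": 0.002,"rx": 0,"ry": 0,"rz": 0},
])

```text
time: 20.1
position: [0.603, 0.0669, 0.089]
orientation: [3.142, 0.003, 0.0]
ft_force: [0.3, -0.3, -1.0]
opening: 0.0352
finger_force: 61.7
```

>>> carry_out([
  {"tx": 0,"ty": 0,"tz": 0.0005,"rx": 0,"ry": 0,"rz": 0},
  {"tx": 0,"ty": 0,"tz": 0.001,"rx": 0,"ry": 0,"rz": 0},
  {"tx": 0,"ty": 0,"tz": 0.001,"rx": 0,"ry": 0,"rz": 0},
  {"tx": 0,"ty": 0,"tz": 0.001,"rx": 0,"ry": 0,"rz": 0},
  {"tx": 0,"ty": 0,"tz": 0.001,"rx": 0,"ry": 0,"rz": 0},
])

```text
time: 20.52
position: [0.6031, 0.0669, 0.0887]
orientation: [3.142, 0.003, 0.001]
ft_force: [-3.6, -0.2, 5.4]
opening: 0.0351
finger_force: 62.5
```

Contact. Releasing and rising.

>>> carry_out([
  {"tx": 0,"ty": 0,"tz": 0,"rx": 0,"ry": 0,"rz": 0},
  {"tx": 0,"ty": 0,"tz": 0,"rx": 0,"ry": 0,"rz": 0},
  {"tx": 0,"ty": 0,"tz": 0,"rx": 0,"ry": 0,"rz": 0},
  {"tx": 0,"ty": 0,"tz": 0,"rx": 0,"ry": 0,"rz": 0},
  {"tx": 0,"ty": 0,"tz": 0,"rx": 0,"ry": 0,"rz": 0},
], jaw=0.052)

```text
time: 20.93
position: [0.6029, 0.0669, 0.0878]
orientation: [3.142, 0.003, -0.0]
ft_force: [-0.5, 0.5, -0.2]
opening: 0.0524
finger_force: 0.0
```

>>> carry_out([
  {"tx": 0,"ty": 0,"tz": -0.01,"rx": 0,"ry": 0,"rz": 0},
  {"tx": 0,"ty": 0,"tz": -0.03,"rx": 0,"ry": 0,"rz": 0},
  {"tx": 0,"ty": 0,"tz": -0.06,"rx": 0,"ry": 0,"rz": 0},
  {"tx": 0,"ty": 0,"tz": -0.1,"rx": 0,"ry": 0,"rz": 0},
  {"tx": 0,"ty": 0,"tz": -0.14,"rx": 0,"ry": 0,"rz": 0},
])

```text
time: 21.35
position: [0.6023, 0.0669, 0.2295]
orientation: [3.142, 0.003, -0.002]
ft_force: [1.1, -0.2, -0.3]
opening: 0.0521
finger_force: 0.0
```

```bash
python3 - <<'E'
from h import *
for _ in range(5): snapshot("wrist")
c=get_calibration("wrist"); im=snapshot("wrist"); cv2.imwrite("pics/w13.png",im[:,:,::-1])
for nm,lo,hi,z in [("cedar/orange",(8,90,90),(21,255,255),.043),("yel",(21,150,100),(32,255,255),.043)]:
    for ce,a,m in blobs(im,lo,hi,700): print(nm,ce.round(),a,rect(c,m,z))
delta(.6,.0665)
E
```

```text
cedar/orange [322. 164.] 3911 (642.8, 66.9, 35.2, 44.0, 89.2)
cedar/orange [619. 195.] 2677 (625.3, -125.2, 35.6, 43.2, 83.4)
cedar/orange [204. 232.] 2584 (600.6, 143.6, 36.8, 37.3, 0.1)
cedar/orange [320. 286.] 2051 (560.7, 66.4, 42.6, 36.2, 1.0)
cedar/orange [605. 311.] 4018 (544.3, -129.3, 74.7, 45.8, 68.8)
cedar/orange [ 62. 332.] 1671 (525.3, 251.4, 49.7, 35.7, 38.1)
yel [311. 231.] 1783 (601.4, 73.3, 39.5, 22.4, 0.4)
yel [158. 455.] 861 (422.2, 195.7, 24.2, 34.1, 83.7)
t 21.65 pos [0.6025 0.0669 0.2269] yawTy -89.9 need [-0.0025  0.0003  0.    ]
```

View pics/w13.png

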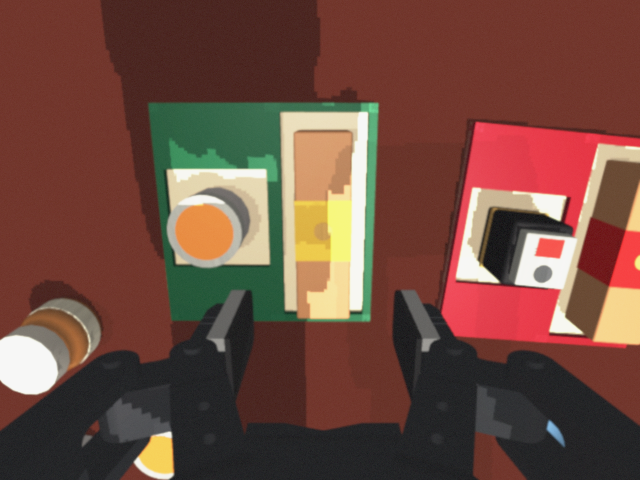

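The yellow box (dot at 322,231) and the tin (204,232) sit flat in the green tray, and the lighter (542,255) and red box (615,245) sit in the burgundy one. The arm is clear, so I'm handing the job in.

```bash
python3 -c "
from bench import *
print(sign_off())"
```

```text
the job is handed in; nothing more can be done
None
```

Both gift sets are made up and handed in: in the last camera views all four things sat flat within about 5 mm of their well centres; I never moved the blue-banded box or amber jar, and the judge returned no verdict.

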